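Switch on the damper bleed machine at its locking toggle

ROBOT

A 6-joint arm with a two-finger parallel gripper is mounted at the origin on the work surface. World frame = base frame: x ahead of the robot, y to its left, z up, the work surface at z = 0. Lengths are in m, angles in rad, forces in N, time in s.
With the tool pointing down it reaches from about 0.35 to 0.95 m from the base axis. Payload 17.4 kg.
Tool frame: the origin (TCP) lies on the centre line of the jaws, within the pads' length; the fingertips stand 8 mm ahead of it and the grasp point (between the pads) lies 11 mm behind it (nose_length is the distance from the TCP to the fingertips, in m); z points along the fingers, y is the line along which they close (so a half turn about z gives the same grasp; the last joint's range is limited). The gripper opens to 93 mm and grips with 3 to 60 N. Pads are 15 mm wide; open, the fingers measure 128 mm over their backs; the gripper's body (75 mm by 188 mm) begins 65 mm behind the grasp point.
Start: joints at [1.25, 0.116, 1.442, -0, 1.584, -0.038], TCP at [0.188, 0.648, 0.227] pointing down, gripper open.
Joint ranges: [-2.83, 2.83], [-0.83, 2.19], [0.07, 2.5], [-1.14, 4.28], [0.01, 3], [-2.97, 2.97]. Speed limits (rad/s): [1.89, 1.89, 2.22, 3.14, 3.14, 3.14].

INTERFACE

Orientations are given as a unit quaternion [x, y, z, w].
In Python, from cell import * gives the robot as it stands.
- The arm moves only by the shell command python3 -m jog 'ROWS' [FORCE]. ROWS is JSON, a list that holds one entry, the list of rows, each a list of 7 numbers: the shift along the tool's x, y, z in mm, then the turn, a rotation vector about the tool's x, y, z in degrees, then the opening, from 0 (shut) to 1 (fully open). In form: [[[dx, dy, dz, ax, ay, az, grip], ...]]. A call has 1 to 8 rows; each row is the pose to reach, as a shift and turn from the pose commanded when the call began, along the tool's axes at that moment; what a row does not reach only later rows make up. A row lasts 1/12 s, in which the tool goes at most 41.7 mm and 7.16 degrees, less where a joint would pass 70% of its speed; a pose out of reach is approached as far as the arm can. A call with a gripper value outside its range is refused whole. The fingers move at their own pace and stop on an object; FORCE is the grip in N (left out, the last holds). Time passes only in rows, so rows that repeat a pose let the fingers close. It gives the time, the measured TCP pose, the force, the opening and the grip force at its end, in the units of the state.
- state(): the state, without advancing time (a new reading comes with each control period).
- capture(name): name is "scene" or "top"; returns a dict with "frame" (480x640x3 uint8, red, green, blue), "z_map" (480x640 float32, m along the optical axis (not along the pixel's ray), 0 where there is no reading), "K" (3x3 intrinsics, pixels), "R" (3x3) and "t" (3): a world point X has camera coordinates R X + t. Camera axes: x right, y down, z forward; pixel columns grow to the right and rows downward; lengths in m; the calibration is good to about 2 mm. A picture is of the moment at which its call begins.
- job_done(): hands the job in; it is judged then, once.
The state is a dict: "t": time; "q": joint angles; "joint_velocities": joint speeds; "joint_torque": joint torques, N m; "eef_pos": TCP position; "eef_rot": TCP orientation; "force": force on the tool from outside, world axes, zero at the start; "ft_torque": the same for the moment, N m; "width": finger opening in m; "grasp_force": force on a finger pad.
Only numpy, scipy, OpenCV 4.12 (cv2) and the standard library are available. Lean on these libraries where they do the work, as an engineer would, in place of code of your own. Each camera call takes 0.05 s, during which the arm holds its last target. There are 200 camera calls.

TASK

Switch on the damper bleed machine on this suspension workshop bench: its switch box is the one with the red locking toggle. Pull the red bat straight outward along its own length to free it from its lock, flip it over to the side of the green dot, and let go so that it springs back in, locked on that side. Leave the blue switch as it is.

Things in the scene. Friction and masses are not known exactly. Their poses are not given: they have to be found in the camera images.
- red_box: Fixed grey switch box, 120 (x) x 100 (y) x 70 mm high, red-rimmed white top, red toggle bat. Origin: underside centre, z up. Black dot (off) on top 42 mm to -x, green dot (on) 42 mm to +x. Bat hinge: along box y, 70 mm above the origin. Pushed in, the bat's grip (round, 20 mm thick) runs from 60 to 84 mm from the hinge, end at 89 mm, on a thin shaft; gate humps reach 29 mm above the hinge.
- red_flip (a joint): Swing of the red bat (rad, 0 to 1.0) about the box's y axis. 0: leaning 0.5 rad from vertical to the box's -x (black dot, off); 0.5: upright; 1.0: leaning 0.5 rad to +x (green dot, on). Starts at 0 to 0.12. Light friction, stays where left. While pushed in it has some 0.17 rad of play at either end; the gate blocks it beyond and a side push does not free it.
- red_pull (a joint): How far the red bat is pulled out along its own length: 0 (in, locked) to 0.018 m (stop). A spring draws it in with 5 N at 0, 8.6 N at the stop. About 0.012 m lets its cross pin (6 mm, 22 mm from the hinge) pass over the gate. Let go with red_flip above about 0.83 it springs back to 0; let go in between it rests on the gate.
- blue_flip (a joint): Swing of the bat of the other switch box, alike but blue; same meaning. It starts off (0 to 0.12) and is to be left alone. That box stands at least 240 mm to the left or right of the red one (between middles, along world y).

How it is judged:
On the way:
1. the red bat is pulled outward while still on the off side of its lock (value of joint red_pull above 0.008 m and value of joint red_flip below 0.5 rad).
At the end, for the whole second after the job is handed in: The red bat leans to the green-dot side (red_flip above 0.75 rad) and has sprung back in (red_pull below 4 mm), so it is locked on; the blue bat is still off (blue_flip below 0.25 rad) (value of joint red_flip above 0.75 rad and value of joint red_pull below 0.004 m and value of joint blue_flip below 0.25 rad); the robot touches nothing.
It fails at once if the blue toggle is moved off its place (value of joint blue_flip above 0.25 rad).
It also fails if it takes over 32 s, if anything falls off the work surface, if the arm or the gripper's body presses on something with over 40 N, if the wrist force passes 120 N, or if a joint passes its speed limit or range.

## Working session

There is one attempt and no reset: what is moved stays moved. The work goes in short steps, Python scripts to look and compute and a shell command to move; the robot and the scene stay as the last step left them, time stands still between calls to the robot, and variables do not carry over. Pictures are saved under pics/ and viewed, at most 10 in all, crops included, and the job is handed in when it is done.

```bash
mkdir -p pics; python3 - <<'E'
from cell import *
import cv2,numpy as np
s=state();print(s)
ims=[]
for n in("scene","top"):
    c=capture(n);np.savez(f"{n}0.npz",**c);ims.append(cv2.cvtColor(c["frame"],cv2.COLOR_RGB2BGR));print(n,c["K"].tolist(),c["R"].round(3).tolist(),c["t"])
cv2.imwrite("pics/a.png",ims[0]);cv2.imwrite("pics/b.png",ims[1])
E
```

```text
{'t': 0.0, 'q': array([ 1.25022277e+00,  1.16435919e-01,  1.44229610e+00, -8.39988560e-06,
        1.58401319e+00, -3.78001287e-02]), 'joint_velocities': array([-0.00138835, -0.00025571,  0.00191851,  0.00088194, -0.0003588 ,
       -0.00228645]), 'joint_torque': array([ 2.01661305e-04, -7.21269822e+01, -6.22611952e+01,  7.80862430e-02,
        2.35182495e-02, -8.43359499e-05]), 'eef_pos': array([0.1882815 , 0.64798445, 0.2259198 ]), 'eef_rot': array([ 1.40916155e-01,  9.90021366e-01, -5.67801827e-04, -9.85777592e-05]), 'force': array([ 0.69134936,  1.10548698, -0.08145648]), 'ft_torque': array([ 0.00220923,  0.02645048, -0.03685756]), 'grasp_force': 0.0, 'width': 0.09337844022721073}
scene [[584.9742739348771, 0.0, 316.50369117723613], [0.0, 584.9742739348771, 236.1025497199136], [0.0, 0.0, 1.0]] [[-0.468, 0.884, 0.019], [0.675, 0.371, -0.638], [-0.571, -0.286, -0.77]] [ 0.2427188  -0.32868609  1.3078423 ]
top [[457.56286427217174, 0.0, 318.96273600305506], [0.0, 457.56286427217174, 243.3331160591003], [0.0, 0.0, 1.0]] [[-0.015, -1.0, -0.001], [-0.987, 0.015, -0.162], [0.162, -0.001, -0.987]] [0.02193775 0.54475329 0.79503796]
```

View pics/a.png

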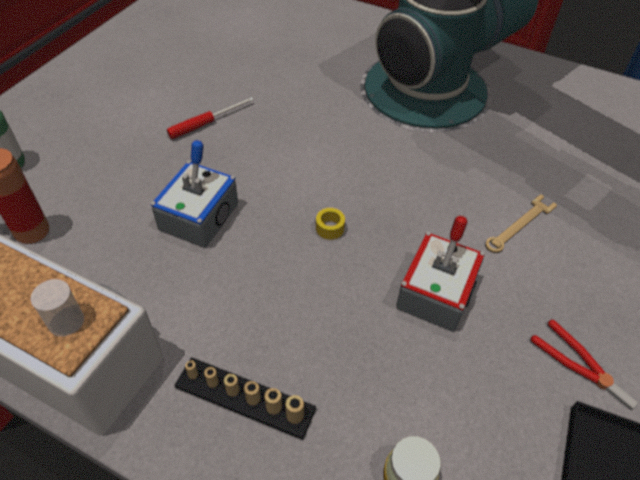

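View pics/b.png

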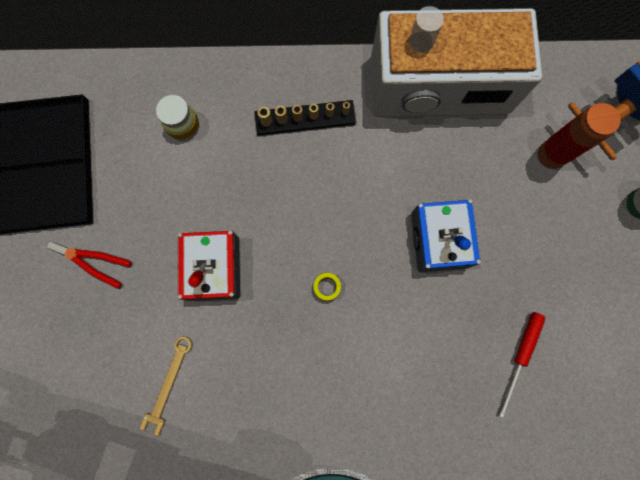

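The red box sits at about (208,266) in the top view, with its green dot at (205,241), black dot at (206,288) and bat grip at (196,279). The blue box is at (447,235). The green dot points away from the robot, so box +x is roughly world +x.

```bash
cat > h.py <<'E'
import numpy as np,cv2
def ray(c,uv):
    d=np.linalg.inv(c["K"])@[*uv,1]; return -c["R"].T@c["t"], c["R"].T@d
def onz(c,uv,z):
    o,d=ray(c,uv); return o+d*(z-o[2])/d[2]
def blobs(c,m,roi):
    u0,u1,v0,v1=roi; k=np.zeros(m.shape,np.uint8);k[v0:v1,u0:u1]=m[v0:v1,u0:u1]
    n,l,s,ce=cv2.connectedComponentsWithStats(k); i=1+np.argsort(-s[1:,4])[:3]
    return [(s[j,4],ce[j],l==j) for j in i]
def pts(c,m):
    v,u=np.nonzero(m&(c["z_map"]>0)); z=c["z_map"][v,u]
    P=(np.linalg.inv(c["K"])@np.c_[u,v,np.ones(len(u))].T*z).T
    return (P-c["t"])@c["R"]
E
python3 - <<'E'
from h import *
for n,roi in(("top",(165,250,220,310)),("scene",(390,490,205,330))):
    c=dict(np.load(n+"0.npz")); f=c["frame"].astype(int);r,g,b=f[...,0],f[...,1],f[...,2]
    red=(r>110)&(g<60)&(b<60);gr=(g>r+40)&(g>b+30);bk=(f.max(2)<35)
    for nm,m in(("red",red),("green",gr),("black",bk)):
        for a,ce,l in blobs(c,m,roi):
            P=pts(c,l) if a>8 else np.zeros((1,3))
            print(n,nm,a,ce.round(1),onz(c,ce,.07).round(4),"depth med",np.median(P,0).round(4),"max z",P[:,2].max().round(3))
    if n=="top":
        m=((r>110)&(g<60)&(b<60))|((f.min(2)>120)); k=np.zeros(m.shape,np.uint8);k[220:310,165:250]=m[220:310,165:250]
        q=cv2.minAreaRect(np.argwhere(k)[:,::-1].astype(np.float32));print(q)
        B=np.array([onz(c,p,.07) for p in cv2.boxPoints(q)]);print(B.round(4),B.mean(0))
E
```

```text
top red 852 [207.3 265.1] [0.505  0.2111 0.07  ] depth med [0.5035 0.2048 0.069 ] max z 0.074
top red 82 [193.3 280.5] [0.4781 0.2351 0.07  ] depth med [0.4713 0.2134 0.1491] max z 0.152
top red 1 [195. 271.] [0.4949 0.2326 0.07  ] depth med [0. 0. 0.] max z 0.0
top green 62 [204.9 240.4] [0.5493 0.2165 0.07  ] depth med [0.5495 0.2164 0.071 ] max z 0.074
top black 243 [235.2 271.1] [0.4937 0.1617 0.07  ] depth med [0.4973 0.1663 0.0336] max z 0.059
top black 40 [204.9 287.6] [0.4654 0.2144 0.07  ] depth med [0.4649 0.2143 0.071 ] max z 0.074
top black 18 [203.8 299.1] [0.4454 0.2158 0.07  ] depth med [0.4468 0.2226 0.0417] max z 0.055
((207.0, 264.5), (84.0, 89.0), 0.0)
[[0.4294 0.2828 0.07  ]
 [0.5876 0.289  0.07  ]
 [0.5852 0.1383 0.07  ]
 [0.4271 0.1368 0.07  ]] [0.50733048 0.21174087 0.07      ]
scene red 773 [443.2 276.9] [0.5246 0.2199 0.07  ] depth med [0.528  0.2316 0.0701] max z 0.074
scene red 161 [458.9 225.4] [0.4138 0.2068 0.07  ] depth med [0.4822 0.2144 0.1452] max z 0.154
scene red 6 [458.5 244.5] [0.4525 0.2195 0.07  ] depth med [0. 0. 0.] max z 0.0
scene green 57 [435.  287.3] [0.5487 0.2157 0.07  ] depth med [0.5507 0.2159 0.0724] max z 0.075
scene black 3 [467.3 303. ] [0.5524 0.2676 0.07  ] depth med [0. 0. 0.] max z 0.0
scene black 2 [455.  249.5] [0.465 0.218 0.07 ] depth med [0. 0. 0.] max z 0.0
scene black 1 [470. 295.] [0.5368 0.2666 0.07  ] depth med [0. 0. 0.] max z 0.0
```

```bash
cat >> h.py <<'E'
from scipy.spatial.transform import Rotation as Ro
H=np.array([.5073,.2153,.07]); YAW=np.radians(1.)
def tgt(lean,dist,tool_lean=None,H=H):
    """lean of bat (rad, + to box +x), TCP distance from hinge, mm; TCP pose"""
    tl=lean if tool_lean is None else tool_lean
    Z=Ro.from_euler('z',YAW)
    p=H+Z.apply([np.sin(lean)*dist/1e3,0,np.cos(lean)*dist/1e3])
    R=Z*Ro.from_euler('y',tl)*Ro.from_matrix(np.diag([-1,1,-1.]))
    return p,R
def delta(s,p,R):
    R0=Ro.from_quat(s["eef_rot"])
    return np.r_[R0.inv().apply(p-s["eef_pos"])*1e3,np.degrees((R0.inv()*R).as_rotvec())].round(1).tolist()
E
python3 - <<'E'
from h import *
from cell import *
print(delta(state(),*tgt(-.44,141)))
E
```

```text
[-369.7, -344.3, 28.7, -3.8, -25.0, -16.9]
```

```bash
A='[-370,-344,28.7,-3.8,-25,-16.9,1]'; python3 -m jog '[[[-185,-172,10,-2,-12,-8,1],[-370,-344,28.7,-3.8,-25,-16.9,1],[-370,-344,28.7,-3.8,-25,-16.9,1],[-370,-344,28.7,-3.8,-25,-16.9,1],[-370,-344,28.7,-3.8,-25,-16.9,1],[-370,-344,28.7,-3.8,-25,-16.9,1],[-370,-344,28.7,-3.8,-25,-16.9,1],[-370,-344,28.7,-3.8,-25,-16.9,1]]]'
python3 - <<'E'
from h import *
from cell import *
print(delta(state(),*tgt(-.44,141)),state()["q"])
E
```

```text
t: 0.77
eef_pos: [0.3593, 0.361, 0.2076]
eef_rot: [-0.009, 0.976, 0.002, 0.218]
force: [0.5, 0.3, 0.7]
width: 0.093
grasp_force: 0.0
[-72.9, -148.3, 45.4, 0.0, 0.0, 0.0] [ 0.93317506 -0.43331377  2.00325419 -0.35685499  1.3085113  -0.60851594]
```

```bash
python3 -m jog '[[[-60,-125,38,0,0,0,1],[-60,-125,38,0,0,0,1],[-60,-125,38,0,0,0,1],[-60,-125,38,0,0,0,1],[-60,-125,38,0,0,0,1],[-60,-125,38,0,0,0,1]]]'
python3 - <<'E'
from h import *
from cell import *
print(delta(state(),*tgt(-.44,141)))
c=capture("scene");d=capture("top")
f=lambda c,r:cv2.resize(cv2.cvtColor(c["frame"],4)[r[2]:r[3],r[0]:r[1]],None,fx=2,fy=2)
cv2.imwrite("pics/c.png",np.hstack([f(c,(350,550,100,340)),f(d,(100,290,150,390))]))
E
```

```text
t: 1.27
eef_pos: [0.4321, 0.2378, 0.199]
eef_rot: [-0.007, 0.976, 0.002, 0.218]
force: [-0.4, 0.4, 0.1]
width: 0.0929
grasp_force: 0.0
[-12.8, -23.8, 7.6, -0.0, -0.0, -0.2]
```

View pics/c.png

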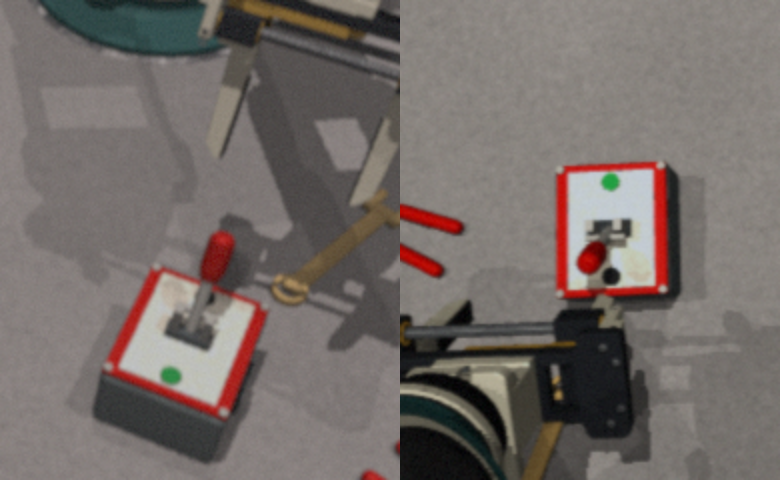

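The open fingers stand on either side of the bat line. In the crops the bat is at (215,255) and (592,257). I'll finish the alignment and then descend along the bat.

```bash
python3 -m jog '[[[-13,-24,7.6,0,0,0,1],[-13,-24,7.6,0,0,0,1],[-13,-24,7.6,0,0,0,1],[-13,-24,30,0,0,0,1],[-13,-24,48,0,0,0,1],[-13,-24,48,0,0,0,1],[-13,-24,48,0,0,0,1]]]'
python3 - <<'E'
from h import *
from cell import *
print(delta(state(),*tgt(-.44,61)))
c=capture("scene");d=capture("top")
f=lambda c,r:cv2.resize(cv2.cvtColor(c["frame"],4)[r[2]:r[3],r[0]:r[1]],None,fx=2,fy=2)
cv2.imwrite("pics/d.png",np.hstack([f(c,(350,550,100,340)),f(d,(100,290,150,390))]))
E
```

```text
t: 1.95
eef_pos: [0.4636, 0.2162, 0.1606]
eef_rot: [-0.009, 0.976, 0.002, 0.217]
force: [-0.1, -0.1, 0.4]
width: 0.0926
grasp_force: 0.0
[-1.0, -1.6, 39.6, -0.0, -0.1, 0.0]
```

View pics/d.png

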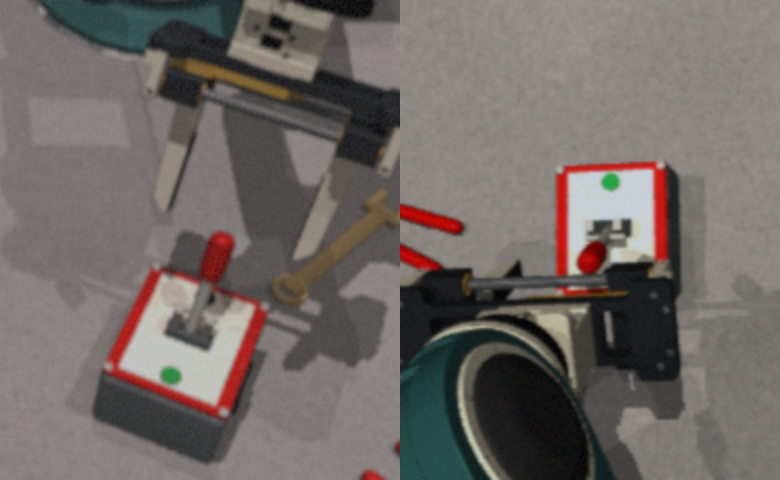

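The bat at (217,255) lies between the fingertips at (165,205) and (305,255). I'll go down and close.

```bash
python3 -m jog '[[[-1,-1,20,0,0,0,1],[-1,-1.5,39,0,0,0,1],[-1,-1.5,39,0,0,0,1],[-1,-1.5,39,0,0,0,0.5],[-1,-1.5,39,0,0,0,0.1],[-1,-1.5,39,0,0,0,0.1],[-1,-1.5,39,0,0,0,0.1],[-1,-1.5,39,0,0,0,0.1]]]' 20
python3 -m jog '[[[0,0,0,0,0,0,0],[0,0,0,0,0,0,0],[0,0,0,0,0,0,0],[0,0,0,0,0,0,0]]]' 40
python3 - <<'E'
from h import *
from cell import *
print(delta(state(),*tgt(-.44,61)))
c=capture("scene");d=capture("top")
f=lambda c,r:cv2.resize(cv2.cvtColor(c["frame"],4)[r[2]:r[3],r[0]:r[1]],None,fx=2,fy=2)
cv2.imwrite("pics/e.png",np.hstack([f(c,(350,550,100,340)),f(d,(100,290,150,390))]))
E
```

```text
t: 2.72
eef_pos: [0.4819, 0.2143, 0.1272]
eef_rot: [-0.008, 0.976, 0.002, 0.219]
force: [0.6, 0.3, -0.3]
width: 0.0641
grasp_force: 0.0
t: 3.05
eef_pos: [0.4819, 0.2142, 0.1263]
eef_rot: [-0.008, 0.976, 0.002, 0.218]
force: [-0.2, 0.1, 0.3]
width: 0.0376
grasp_force: 0.0
[1.0, 0.7, 0.8, 0.0, -0.0, -0.0]
```

View pics/e.png

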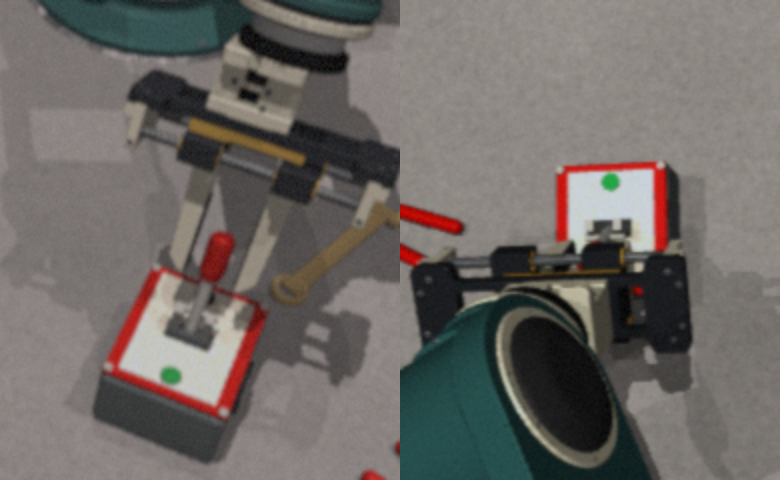

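The fingers are straddling the grip, whose lower end is at (210,280), between the tips at (180,265) and (245,290). They are still closing.

```bash
python3 -m jog '[[[0,0,0,0,0,0,0],[0,0,0,0,0,0,0],[0,0,0,0,0,0,0],[0,0,0,0,0,0,0],[0,0,0,0,0,0,0]]]' 40
python3 - <<'E'
from h import *
from cell import *
print(delta(state(),*tgt(-.44,61)))
E
```

```text
t: 3.57
eef_pos: [0.4819, 0.2141, 0.1263]
eef_rot: [-0.008, 0.976, 0.002, 0.218]
force: [0.7, -3.2, 0.2]
width: 0.0189
grasp_force: 40.0
[1.0, 0.8, 0.8, -0.0, -0.0, -0.0]
```

```bash
python3 -m jog '[[[0,0,-4,0,0,0,0],[0,0,-8,0,0,0,0],[0,0,-12,0,0,0,0],[0,0,-15,0,0,0,0],[0,0,-15,0,0,0,0],[0,0,-15,0,0,0,0]]]' 50
python3 - <<'E'
from h import *
from cell import *
s=state()
print(delta(s,*tgt(-.44,76)),Ro.from_quat(s["eef_rot"]).inv().apply(s["force"]))
c=capture("scene");d=capture("top")
f=lambda c,r:cv2.resize(cv2.cvtColor(c["frame"],4)[r[2]:r[3],r[0]:r[1]],None,fx=2,fy=2)
cv2.imwrite("pics/f.png",np.hstack([f(c,(350,550,100,340)),f(d,(100,290,150,390))]))
E
```

```text
t: 4.07
eef_pos: [0.4754, 0.214, 0.1399]
eef_rot: [-0.008, 0.976, 0.002, 0.218]
force: [3.5, -1.8, -7.3]
width: 0.0193
grasp_force: 50.0
[0.9, 0.8, 0.8, 0.0, -0.0, -0.0] [-0.0408198  -1.89454101  8.14103131]
```

View pics/f.png

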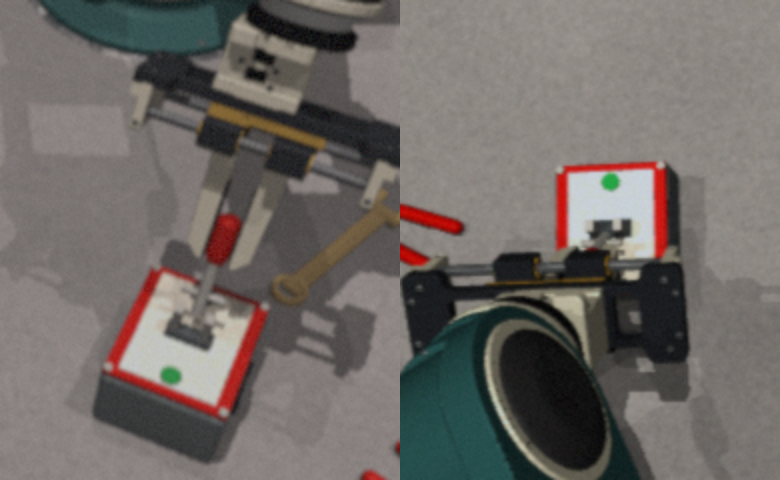

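The bat has come out: the red grip is at (222,238), with a longer stretch of shaft showing. The 8.1 N reading means about 15 mm of pull. Next I'll work out the arc about the hinge.

```bash
python3 - <<'E'
from h import *
p,R=tgt(-.44,76.5);s=dict(eef_pos=p,eef_rot=R.as_quat())
for l in np.arange(-.33,.01,.11): print(round(l,2),delta(s,*tgt(l,76.5)))
p,R=tgt(0,76.5);s=dict(eef_pos=p,eef_rot=R.as_quat())
for l in np.arange(.11,.46,.11): print(round(l,2),delta(s,*tgt(l,76.5)))
E
```

```text
-0.33 [-8.4, 0.0, 0.5, 0.0, 6.3, -0.0]
-0.22 [-16.7, -0.0, 1.8, 0.0, 12.6, -0.0]
-0.11 [-24.8, 0.0, 4.1, 0.0, 18.9, -0.0]
-0.0 [-32.6, 0.0, 7.3, 0.0, 25.2, 0.0]
0.11 [-8.4, -0.0, 0.5, 0.0, 6.3, 0.0]
0.22 [-16.7, 0.0, 1.8, 0.0, 12.6, 0.0]
0.33 [-24.8, 0.0, 4.1, 0.0, 18.9, 0.0]
0.44 [-32.6, 0.0, 7.3, 0.0, 25.2, 0.0]
```

```bash
python3 -m jog '[[[-8.4,0,0.5,0,6.3,0,0],[-16.7,0,1.8,0,12.6,0,0],[-24.8,0,4.1,0,18.9,0,0],[-32.6,0,7.3,0,25.2,0,0],[-32.6,0,7.3,0,25.2,0,0],[-32.6,0,7.3,0,25.2,0,0]]]' 50
python3 - <<'E'
from h import *
from cell import *
s=state()
print(delta(s,*tgt(0,76)),Ro.from_quat(s["eef_rot"]).inv().apply(s["force"]),s["q"])
E
```

```text
t: 4.67
eef_pos: [0.5087, 0.2145, 0.1454]
eef_rot: [-0.008, 1.0, -0.0, -0.001]
force: [-2.0, 0.2, -8.7]
width: 0.0188
grasp_force: 50.0
[1.4, 0.8, -0.6, -0.0, -0.1, -0.1] [1.95616627 0.25923836 8.66940354] [ 3.52601960e-01 -1.18051977e-01  1.80769333e+00  5.20791515e-04
  1.45406272e+00 -1.23424864e+00]
```

```bash
python3 -m jog '[[[-8.4,0,1.5,0,6.3,0,0],[-16.7,0,3,0,12.6,0,0],[-24.8,0,5.3,0,18.9,0,0],[-32.6,0,8.5,0,25.2,0,0],[-32.6,0,8.5,0,25.2,0,0],[-32.6,0,8.5,0,25.2,0,0]]]' 50
python3 - <<'E'
from h import *
from cell import *
s=state()
print(delta(s,*tgt(.44,76)),Ro.from_quat(s["eef_rot"]).inv().apply(s["force"]),s["q"])
c=capture("scene");d=capture("top")
f=lambda c,r:cv2.resize(cv2.cvtColor(c["frame"],4)[r[2]:r[3],r[0]:r[1]],None,fx=2,fy=2)
cv2.imwrite("pics/g.png",np.hstack([f(c,(350,550,100,340)),f(d,(100,290,150,390))]))
E
```

```text
t: 5.17
eef_pos: [0.5403, 0.2154, 0.137]
eef_rot: [-0.008, 0.976, -0.002, -0.218]
force: [-3.8, 0.1, -6.3]
width: 0.0189
grasp_force: 50.0
[1.3, 0.5, -1.3, -0.0, 0.1, -0.0] [0.78533377 0.19133961 7.30701615] [ 0.27978648  0.22176142  1.51460087  0.11377334  1.82920148 -1.30245488]
```

View pics/g.png

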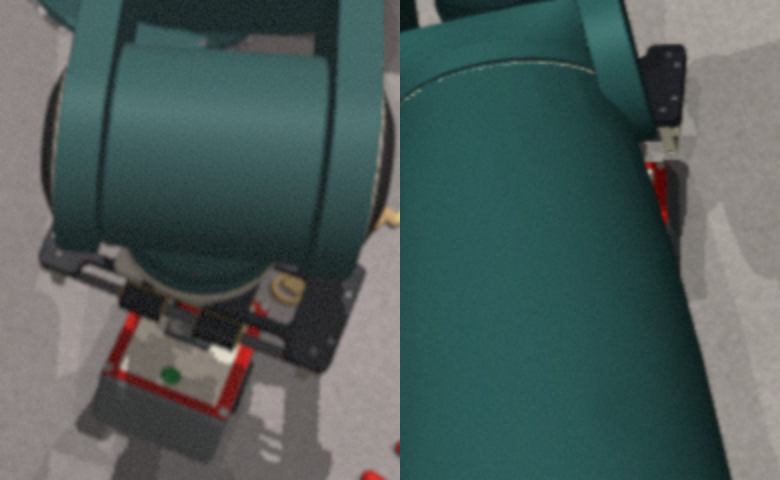

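The arm hides the bat here, but the 7.3 N axial force shows the grip is held at about 11 mm of pull, leaning about 0.44 rad to the green dot at (171,376). I'll ease it in, release and back out.

```bash
python3 -m jog '[[[0,0,4,0,0,0,0],[0,0,8,0,0,0,0],[0,0,10,0,0,0,0],[0,0,10,0,0,0,0],[0,0,10,0,0,0,0]]]'
python3 -m jog '[[[0,0,0,0,0,0,0.3],[0,0,0,0,0,0,0.6],[0,0,0,0,0,0,0.8],[0,0,0,0,0,0,0.8],[0,0,0,0,0,0,0.8],[0,0,0,0,0,0,0.8]]]'
```

```text
t: 5.68
eef_pos: [0.5362, 0.2152, 0.13]
eef_rot: [-0.008, 0.976, -0.002, -0.218]
force: [-3.5, 0.7, -5.5]
width: 0.0191
grasp_force: 50.0
t: 6.18
eef_pos: [0.5366, 0.2151, 0.1297]
eef_rot: [-0.008, 0.976, -0.002, -0.218]
force: [0.1, -0.7, 0.4]
width: 0.0542
grasp_force: 0.0
```

```bash
python3 -m jog '[[[0,0,-25,0,0,0,1],[0,0,-60,0,0,0,1],[0,0,-100,0,0,0,1],[0,0,-140,0,0,0,1],[0,40,-140,0,0,0,1],[0,80,-140,0,0,0,1],[0,120,-140,0,0,0,1],[0,160,-140,0,0,0,1]]]'
python3 -m jog '[[[0,40,0,0,0,0,1],[0,80,0,0,0,0,1],[0,120,0,0,0,0,1],[0,120,0,0,0,0,1],[0,120,0,0,0,0,1],[0,120,0,0,0,0,1]]]'
python3 - <<'E'
from h import *
from cell import *
c=capture("scene");d=capture("top")
f=lambda c,r:cv2.resize(cv2.cvtColor(c["frame"],4)[r[2]:r[3],r[0]:r[1]],None,fx=2,fy=2)
cv2.imwrite("pics/h.png",np.hstack([f(c,(350,550,100,340)),f(d,(100,290,150,390))]))
q=d["frame"].astype(int);m=(q[...,0]>110)&(q[...,1]<60)&(q[...,2]<60)
for a,ce,l in blobs(d,m,(165,250,200,310)):
    P=pts(d,l)
    if len(P): print(a,ce,np.median(P,0),P[:,2].max())
E
```

```text
t: 6.85
eef_pos: [0.5933, 0.3777, 0.2565]
eef_rot: [-0.008, 0.976, -0.002, -0.218]
force: [0.5, 0.5, 0.5]
width: 0.093
grasp_force: 0.0
t: 7.35
eef_pos: [0.5914, 0.4958, 0.256]
eef_rot: [-0.008, 0.976, -0.002, -0.218]
force: [-0.1, -0.4, 0.3]
width: 0.0932
grasp_force: 0.0
952 [205.12289916 263.11764706] [0.5102694  0.21323705 0.06920383] 0.1548380923698957
```

View pics/h.png

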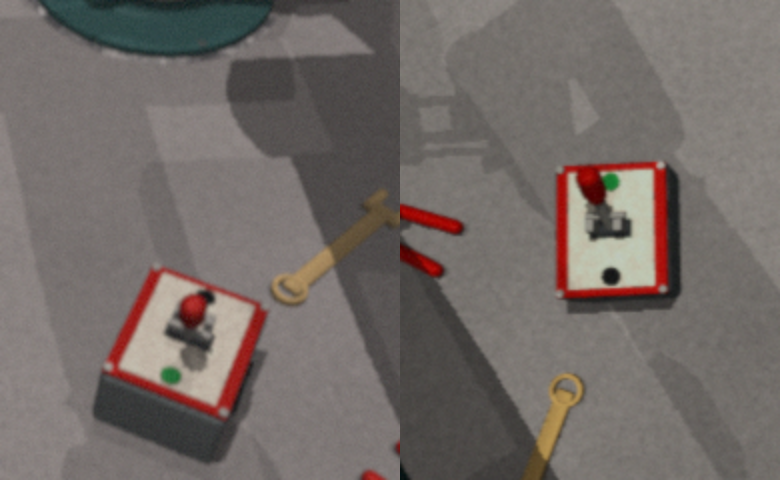

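The red bat now leans to the green dot, with the grip at (592,185) in the top crop. I'll check how far it leans and how far in it sits.

```bash
python3 - <<'E'
from h import *
from cell import *
for n,roi in(("top",(165,250,200,310)),("scene",(390,490,205,330))):
    d=capture(n);q=d["frame"].astype(int);m=(q[...,0]>90)&(q[...,1]<70)&(q[...,2]<70)
    k=np.zeros_like(m);k[roi[2]:roi[3],roi[0]:roi[1]]=1
    P=pts(d,m&k);P=P[P[:,2]>.1]-H
    print(n,len(P),np.median(P,0),P.min(0),P.max(0),"dist p98",np.percentile(np.hypot(P[:,0],P[:,2]),[2,50,98]),"lean",np.median(np.arctan2(P[:,0],P[:,2])))
E
```

```text
top 96 [ 0.03217013 -0.0001471   0.08010001] [ 0.01745656 -0.00816671  0.05031025] [0.0410784  0.00904842 0.08446615] dist p98 [0.07568246 0.0863914  0.08977499] lean 0.38350234623061497
scene 118 [0.03812791 0.00096156 0.0805235 ] [ 0.02811997 -0.00766702  0.07427946] [0.0456448  0.00892756 0.08552506] dist p98 [0.08575627 0.08891271 0.09208197] lean 0.44382013946885673
```

```bash
python3 -c "
from cell import *
print(job_done())"
```

```text
the job is handed in; nothing more can be done
None
```

The red toggle is on: I pulled the bat out about 15 mm, flipped it to the green dot and released it, and it now leans about 0.4 rad that way with its end back at about 89 mm (locked). The blue switch was not approached; the job was handed in after about 8 s, and no verdict came back.

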